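# Slide the loaded sample tray into the inspection nest until it latches

### The job

Take the aluminium sample tray, with its two tins standing in it, and slide it under the light bar of the steel inspection nest, nose first between the guides, until it is fully home and the spring catch has snapped up again behind it, on the mouth side. Let go of it there, with the tins upright in their pockets; do not tip the tins over, and leave the carton, the check weight and the blue bin where they are.

Things in the scene. Friction and masses are not known exactly. Their poses are not given: they have to be found in the camera images.
- tray: Loose open aluminium tray, 120 (x) x 110 (y) mm, 19 mm high, floor and walls 3 mm, about 0.15 kg. Origin: centre of its underside; z up; +x is its nose (goes in first), the handle is on the -x side. Ribs 12 mm high form two pockets (54 x 48 mm) centred at x = -28.5 and +28.5, y = 0, for the tins.
- tray_handle (a point): Middle of the tray's handle, at (-82.5, 0, 32) mm in the tray's frame: one black upright plate in the tray's x-z plane, 12 mm thick (y), x from -105 to -60 (the tray's front wall), z from 12 to 52. Held here the loaded tray (about 0.3 kg, centred some 85 mm ahead of the grip) may sag nose-down unless gripped hard.
- tin_front: Loose plain steel sample tin, 46 mm diameter, 42 mm high, about 0.07 kg, standing in the tray's pocket nearer the handle. Origin: centre of its underside, 3 mm above the tray's underside. It tips if the tray is swung fast.
- tin_back: The same kind of tin, in the tray's pocket nearer the nose.
- nest: Fixed stainless inspection nest, 175 mm deep, 176 mm wide, open on top and in front. Origin: bench level, centre of the mouth; z up, +x leads into the nest: the tray goes in along it, tray x along nest x, y centred. Deck 30 mm above the bench from x = 0; before it a lead-in ramp rises from x = -23 (z = 23).
- nest_guide (a point): Point on the deck, (30, 0, 30) mm in the nest's frame. Cheeks' inner faces at y = +-57 mm (tray 2 mm clear each side), tops at z = 70, flared to about +-65 at the mouth (x = -28 to 0). The rails, from x = 30 to 165, reach in to y = +-50 over the tray's side walls, undersides at z = 52.5 (3.5 mm clear), raised 6 mm at a lead-in x = 18 to 30.
- nest_stop (a point): Foot of the back stop, (156, 0, 30) mm in the nest's frame; its face looks to -x. A tray pushed against it has its origin at (96, 0, 30) mm in the nest's frame. A tray let go before its origin is inside the mouth (x above about 10) tips over the sill and wedges under the rails.
- nest_bar (a point): Middle of the underside of the light bar that crosses over the mouth, (15, 0, 157) mm in the nest's frame; x 0 to 30, top at z = 188, posts' inner faces at y = +-72. With the tray home its handle's middle is at x = 13.5, z = 62, under the bar: an upright tool hits the bar; one leaning back out of the nest by 32 to 45 degrees, fingers down and inward, goes clear.
- catch (a joint): Spring catch, a steel tongue in the deck, 16 mm wide, at y = +42 mm in the nest's frame, hinged at x = 2 mm. 0 rad: up, its tip 7 mm above the deck. 0.235: pressed flush (1.5 N), as the tray does when sliding over it. Once the tray's origin passes x = 91.5 mm in the nest it springs up in front of the tray's front wall and locks it; the back stop comes 4.5 mm later.
- catch_tip (a point): Inner, free end of the catch's tongue, at (31, 42, 37) mm in the nest's frame when up.
- carton: Bystander: black and orange tea carton standing on the bench, 75 x 110 x 120 mm high, origin centre of its underside.
- check_weight: Bystander: steel knobbed check weight, 40 mm diameter, 54 mm high, origin centre of its underside.
- bin: Bystander: blue open plastic bin, 160 x 110 x 70 mm high, origin centre of its underside.
Things that resemble listed ones, but are neither listed nor needed, are in the scene too. There is more than one size of the nest; the one meant has the size given above. Several things have the shape of the tray; the one meant has the colours described above.

How it is judged:
On the way:
1. the tray is in the guides, nose first, sliding over the catch and pressing it down (value of joint catch above 0.12 rad and x of tray in the frame of nest between 0 and 0.0905 m and y of tray in the frame of nest between -0.006 and 0.006 m and z of tray in the frame of nest between 0.025 and 0.036 m), for 0.1 s.
At the end, for the whole second after the job is handed in: The tray lies flat on the nest's deck (within 3 deg), centred within 5 mm and straight within 3.4 deg, its origin 89.5 to 98.5 mm inside the mouth, the catch back up (below 0.06 rad) in front of it, at rest and released, both tins upright in their own pockets (within 10 mm of the pocket's middle) (x of tray in the frame of nest between 0.0895 and 0.0985 m and y of tray in the frame of nest between -0.005 and 0.005 m and z of tray in the frame of nest between 0.027 and 0.034 m and value of joint catch below 0.06 rad and angle between tray's own z axis and vertical below 0.05 rad and angle between the x axis of tray and the x axis of nest, either way round below 0.06 rad and linear speed of tray below 0.02 m/s and x of tin_front in the frame of tray between -0.0385 and -0.0185 m and y of tin_front in the frame of tray between -0.01 and 0.01 m and z of tin_front in the frame of tray between -0.002 and 0.01 m and angle between each of tin_front, tin_back's own z axis and vertical below 0.12 rad and x of tin_back in the frame of tray between 0.0185 and 0.0385 m and y of tin_back in the frame of tray between -0.01 and 0.01 m and z of tin_back in the frame of tray between -0.002 and 0.01 m); the robot touches nothing.
It fails at once if a tin is tipped over (beyond 30 deg) (angle between any of tin_front, tin_back's own z axis and vertical above 0.52 rad).
It fails at once if a bystander is shifted by more than 20 mm (distance of any of carton, check_weight, bin from where it was at the start of the episode above 0.02 m).
It also fails if it takes over 61 s, if anything falls off the work surface, if the arm or the gripper's body presses on something with over 40 N, if the wrist force passes 120 N, or if a joint passes its speed limit or range.

### The arm

A 6-joint arm with a two-finger parallel gripper is mounted at the origin on the work surface. World frame = base frame: x ahead of the robot, y to its left, z up, the work surface at z = 0. Lengths are in m, angles in rad, forces in N, time in s.
With the tool pointing down it reaches from about 0.3 to 0.825 m from the base axis. Payload 5.4 kg.
Tool frame: the origin (TCP) lies where the fingers leave the gripper's body, on its centre line; the fingertips stand 88 mm ahead of it and the grasp point (between the pads) lies 69 mm ahead of it (arm.grip_depth is the distance from the TCP to the grasp point, in m); z points along the fingers, y is the line along which they close (so a half turn about z gives the same grasp; the last joint's range is limited). The gripper opens to 92 mm and grips with 3 to 60 N. Pads are 20 mm wide; open, the fingers measure 128 mm over their backs; the gripper's body (75 mm by 189 mm) begins 69 mm behind the grasp point.
Start: joints at [-1.376, 0.158, 1.597, -0, 1.386, -0.21], TCP at [0.226, -0.529, 0.303] pointing down, gripper open.
Joint ranges: [-2.91, 2.91], [-0.94, 2.29], [0.18, 2.7], [-1.29, 4.43], [0.17, 2.64], [-3, 3]. Speed limits (rad/s): [2.57, 2.57, 3.14, 3.14, 3.14, 3.14].

### API

Orientations are given as a 3x3 rotation matrix whose columns are the frame's x, y, z axes.
In Python, from rig import arm gives the robot as it stands.
- The arm moves only by the tool move_arm, never from a script. Its arguments are lists of equal length, an entry for each row: "dp": the shift along the world's x, y, z each as a share of 0.075 m, from -1 to 1, a list of three; "delta_rot": the turn, a rotation vector about the world's x, y, z each as a share of 45 degrees, from -1 to 1, a list of three. In form: {"dp": [[tx, ty, tz], ...], "delta_rot": [[rx, ry, rz], ...]}. A call has 1 to 10 rows; each row shifts and turns the commanded pose from where the row before left it; what a row does not reach is not made up. A row lasts 1/10 s, in which the tool goes at most 50 mm and 8.59 degrees, less where a joint would pass 70% of its speed; a pose out of reach is approached as far as the arm can. A call with a number of a shift or a turn outside -1 to 1 is refused whole. A call with a gripper value outside its range is refused whole. "hand" is the opening, from -1 (shut) to 1 (fully open), set as the call begins (left out, the last holds). The fingers move at their own pace and stop on an object; "grip_force" is the grip in N (left out, the last holds). Time passes only in rows, so rows that do not move let the fingers close. It gives the time, the measured TCP pose, the force, the opening and the grip force at its end, in the units of the state.
- arm.sense(): the state, without advancing time (a new reading comes with each control period).
- arm.capture(name): name is "side" or "top" or "wrist"; returns a dict with "color" (384x512x3 uint8, red, green, blue), "z_map" (384x512 float32, m along the optical axis (not along the pixel's ray), 0 where there is no reading), "K" (3x3 intrinsics, pixels), "rvec" (rotation vector, rad) and "tvec" (3), from world to camera coordinates, as OpenCV has them. Camera axes: x right, y down, z forward; pixel columns grow to the right and rows downward; lengths in m; the calibration is good to about 2 mm. A picture is of the moment at which its call begins.
- arm.finish_job(): hands the job in; it is judged then, once.
The state is a dict: "clock": time; "q": joint angles; "qvel": joint speeds; "tau": joint torques, N m; "ee_pos": TCP position; "eef_rot": TCP orientation; "ft_force": force on the tool from outside, world axes, zero at the start; "moment": the same for the moment, N m; "gripper_width": opening from 0.0 (shut) to 1.0 (fully open); "grasp_force": force on a finger pad.
Only numpy, scipy, OpenCV 4.12 (cv2) and the standard library are available. Lean on these libraries where they do the work, as an engineer would, in place of code of your own. Each camera call takes 0.05 s, during which the arm holds its last target. There are 200 camera calls.

## Working session

There is one attempt and no reset: what is moved stays moved. The work goes in short steps, Python scripts to look and compute and a tool call to move; the robot and the scene stay as the last step left them, time stands still between calls to the robot, and variables do not carry over. Pictures are saved under pics/ and viewed, at most 10 in all, crops included, and the job is handed in when it is done.

Besides the shell and the picture viewer there is one more tool, called as name(argument=value, ...), one argument or row to a line, values as JSON. move_arm: Moves the arm, as the interface text tells. Shift numbers are shares of 0.075 m and turn numbers shares of 45 degrees, none past 1 either way. Its arguments: {"type":"object","properties":{"dp":{"type":"array"},"delta_rot":{"type":"array"},"hand":{"type":"number"},"grip_force":{"type":"number"}},"required":["dp","delta_rot"]}

```bash
mkdir -p pics; ls; python3 - <<'E'
from rig import arm
import cv2,numpy as np
for n in("top","side"):
    c=arm.capture(n); cv2.imwrite(f"pics/{n}0.png",c["color"][:,:,::-1]); np.savez(f"{n}0.npz",**c)
    R=cv2.Rodrigues(c["rvec"])[0]; print(n,(-R.T@np.ravel(c["tvec"])).round(3),R[2].round(2))
s=arm.sense();print(s["clock"],s["ee_pos"],s["eef_rot"],s["ft_force"])
E
```

```text
pics
top [ 0.456 -0.032  1.26 ] [ 0.06  0.03 -1.  ]
side [-0.251  0.955  0.782] [ 0.55 -0.69 -0.47]
0.1 [ 0.22636217 -0.52810066  0.30179747] [[ 9.19167069e-01  3.93867746e-01 -3.12191684e-04]
 [ 3.93867671e-01 -9.19165522e-01  1.73234123e-03]
 [ 3.95357503e-04 -1.71527322e-03 -9.99998451e-01]] [-2.08186740e-01  1.30855213e-04  1.60437165e-01]
```

View pics/top0.png

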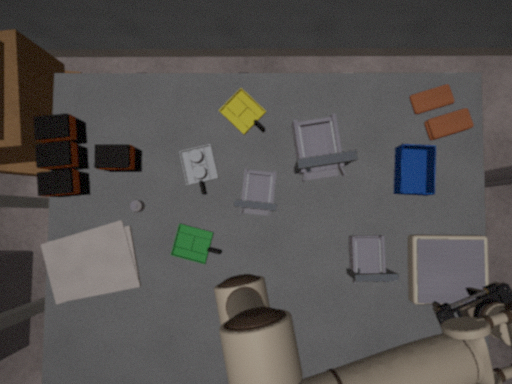

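View pics/side0.png

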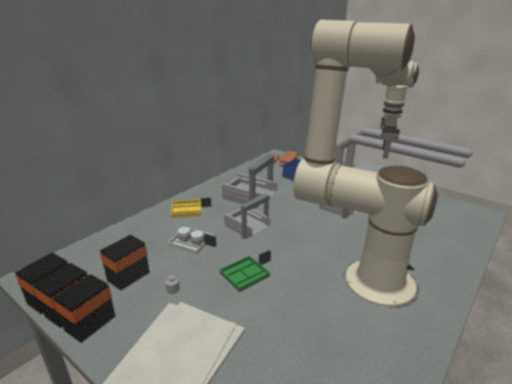

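The top view shows the silver tray with tins at (198,165), its handle at (202,187), and three nests at (318,145), (258,190) and (368,260). The carton is at (116,157), the weight at (137,206) and the bin at (415,170). Next I'll measure metrically.

```bash
cat > h.py <<'E'
import numpy as np,cv2
def load(n): return dict(np.load(n))
def cloud(c):
    K=c["K"];R=cv2.Rodrigues(c["rvec"])[0];t=np.ravel(c["tvec"]);z=c["z_map"]
    v,u=np.mgrid[:z.shape[0],:z.shape[1]]
    P=np.stack([(u-K[0,2])/K[0,0]*z,(v-K[1,2])/K[1,1]*z,z],-1)
    P=(P-t)@R; P[z==0]=np.nan; return P
def rect(pts):
    (c,s,a)=cv2.minAreaRect(pts.astype(np.float32)*1000); return np.round(c,1),np.round(s,1),round(a,1)
E
python3 - <<'E'
from h import *
c=load("top0.npz");P=cloud(c)
print(c["K"].round(1).tolist(), P[300,160].round(4),P[120,400].round(4))
for n,(u0,u1,v0,v1) in dict(big=(285,362,108,185),mid=(232,280,165,220),small=(340,402,228,288),tray=(172,222,138,198)).items():
    Q=P[v0:v1,u0:u1].reshape(-1,3);Q=Q[np.isfinite(Q[:,0])]
    for lo,hi in((.008,.03),(.03,.05),(.05,.08),(.1,.3)):
        q=Q[(Q[:,2]>lo)&(Q[:,2]<hi)]
        if len(q)>8: print(n,lo,hi,len(q),rect(q[:,:2]),q[:,2].max().round(3))
im=c["color"][:,:,::-1]
a=cv2.resize(im[100:200,280:370],None,fx=5,fy=5,interpolation=cv2.INTER_CUBIC)
b=cv2.resize(im[130:210,165:225],None,fx=5,fy=5,interpolation=cv2.INTER_CUBIC)
o=np.zeros((500,750,3),np.uint8);o[:,:450]=a;o[:400,450:]=b
cv2.imwrite("pics/crop.png",cv2.convertScaleAbs(o,alpha=1.5))
E
```

```text
[[367.8, 0.0, 263.9], [0.0, 367.8, 191.8], [0.0, 0.0, 1.0]] [0.1593 0.3507 0.0005] [ 0.7799 -0.4672 -0.0015]
big 0.008 0.03 873 (array([ 701.4, -205.4]), array([248.4, 228.1]), 4.8) 0.03
big 0.03 0.05 570 (array([ 676., -174.]), array([203. , 171.6]), 10.4) 0.05
big 0.05 0.08 730 (array([ 674.6, -176.7]), array([202.9, 173.9]), 9.2) 0.079
big 0.1 0.3 682 (array([ 617.1, -186.7]), array([ 30.7, 175.3]), 9.0) 0.193
mid 0.008 0.03 760 (array([527.3,  14.6]), array([ 95.7, 150.9]), 80.9) 0.029
mid 0.03 0.05 222 (array([526.3,  21.4]), array([103.7, 149.1]), 84.4) 0.05
mid 0.05 0.08 155 (array([526.1,  21.3]), array([103.4, 149.9]), 84.3) 0.057
mid 0.1 0.3 309 (array([482.9,  25.7]), array([129.4,  22.1]), 84.3) 0.143
small 0.008 0.03 858 (array([ 316.6, -331.1]), array([145.9, 126.4]), 10.4) 0.03
small 0.03 0.05 330 (array([ 311. , -340.1]), array([150.3, 129.7]), 1.2) 0.05
small 0.05 0.08 185 (array([ 310.8, -340.3]), array([146.9, 129.8]), 1.1) 0.079
small 0.1 0.3 391 (array([ 267.5, -341.8]), array([ 23.4, 131.9]), 2.2) 0.144
tray 0.008 0.03 304 (array([601.8, 220.8]), array([164.4, 110.6]), 13.6) 0.029
tray 0.03 0.05 322 (array([595.5, 219.2]), array([153.3,  44.4]), 11.2) 0.05
tray 0.05 0.08 37 (array([579.9, 215.3]), array([119.6,  11.6]), 13.0) 0.056
```

View pics/crop.png

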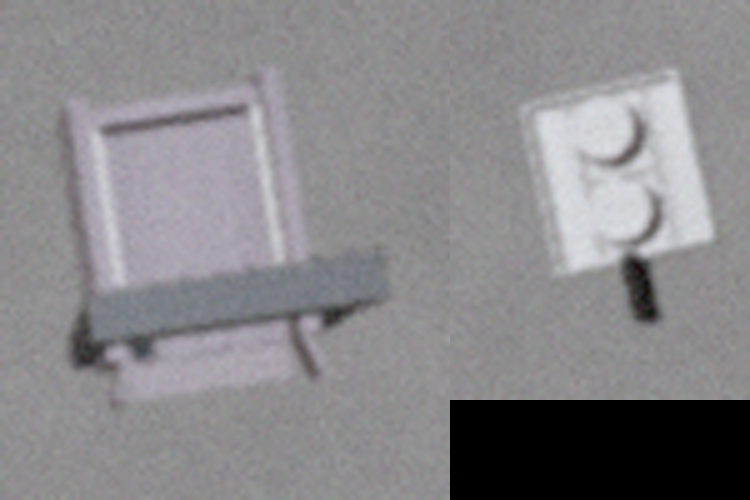

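The crop's left part shows the large nest, with its bar running from (95,315) to (385,275) and its mouth and ramp below that. The right part shows the silver tray with both tins, its handle lower right at (640,290). The large nest's 203x174 mm footprint matches the specified size. Next I'll check where the wrist camera points.

```bash
python3 - <<'E'
from rig import arm
from h import *
c=arm.capture("wrist");s=arm.sense()
R=cv2.Rodrigues(c["rvec"])[0];C=-R.T@np.ravel(c["tvec"])
print("cam in tool",s["eef_rot"].T@(C-s["ee_pos"]) if hasattr(s["eef_rot"],'T') else np.array(s["eef_rot"]).T@(C-np.array(s["ee_pos"])))
print("axes in tool (rows x,y,z)",(R@np.array(s["eef_rot"])).round(2),c["K"].round(0).tolist())
E
```

```text
cam in tool [ 0.0643939   0.00013759 -0.08163976]
axes in tool (rows x,y,z) [[ 0.    1.   -0.  ]
 [-0.97  0.   -0.23]
 [-0.23  0.    0.97]] [[264.0, 0.0, 254.0], [0.0, 264.0, 192.0], [0.0, 0.0, 1.0]]
```

move_arm(
  dp=[
    [0.45,0.4,0.05],
    [0.45,0.4,0.05],
    [0.45,0.4,0.05],
    [0.45,0.4,0.05],
    [0.45,0.4,0.05],
    [0.45,0.4,0.05],
    [0.45,0.4,0.05],
    [0.45,0.4,0.05],
    [0.45,0.4,0.05],
    [0.45,0.4,0.05],
  ],
  delta_rot=[
    [0,0,-0.03],
    [0,0,-0.03],
    [0,0,-0.03],
    [0,0,-0.03],
    [0,0,-0.03],
    [0,0,-0.03],
    [0,0,-0.03],
    [0,0,-0.03],
    [0,0,-0.03],
    [0,0,-0.03],
  ],
)

```text
clock: 1.15
ee_pos: [0.565, -0.2269, 0.3401]
eef_rot: [[0.986, 0.167, -0.0], [0.167, -0.986, 0.0], [-0.0, -0.0, -1.0]]
ft_force: [1.2, -0.2, -0.5]
gripper_width: 1.0
grasp_force: 0.0
```

move_arm(
  dp=[
    [0.4,0.3,0],
    [0.35,0.2,0],
    [0,0,0],
    [0,0,0],
    [0,0,0],
  ],
  delta_rot=[
    [0,0,0],
    [0,0,0],
    [0,0,0],
    [0,0,0],
    [0,0,0],
  ],
)

```text
clock: 1.65
ee_pos: [0.6194, -0.1918, 0.34]
eef_rot: [[0.986, 0.167, -0.001], [0.167, -0.986, -0.0], [-0.001, -0.0, -1.0]]
ft_force: [0.4, 0.2, -0.2]
gripper_width: 0.999
grasp_force: 0.0
```

```bash
python3 - <<'E'
from rig import arm
from h import *
c=arm.capture("wrist");np.savez("w1.npz",**c);P=cloud(c)
cv2.imwrite("pics/w1.png",c["color"][:,:,::-1])
Q=P.reshape(-1,3);Q=Q[np.isfinite(Q[:,0])]
Q=Q[(abs(Q[:,0]-.675)<.15)&(abs(Q[:,1]+.177)<.14)]
for lo,hi in((.035,.05),(.055,.066),(.066,.075),(.18,.2)):
    q=Q[(Q[:,2]>lo)&(Q[:,2]<hi)]; print(lo,hi,len(q),rect(q[:,:2]),np.median(q[:,2]).round(4))
E
```

```text
0.035 0.05 375 (array([ 675.9, -130.7]), array([183.1, 253.9]), 17.5) 0.0418
0.055 0.066 2487 (array([ 692.7, -178.4]), array([164.6, 175. ]), 9.2) 0.0586
0.066 0.075 2858 (array([ 693.7, -178.1]), array([163.6, 173.8]), 9.1) 0.0696
0.18 0.2 5826 (array([ 616. , -190.5]), array([ 30.5, 176. ]), 9.1) 0.1875
```

View pics/w1.png

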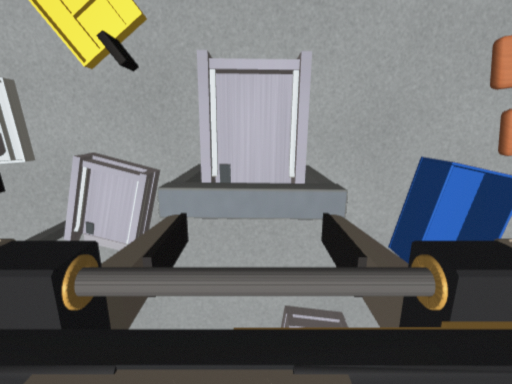

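The wrist picture shows the large nest with its bar at row 200, columns 160-346. The catch is the dark notch at (224,175). The nest yaw comes out at 9.15° and its mouth at about (601.5,-192.9) mm. Next I'll hover over the tray.

move_arm(
  dp=[
    [-0.16,0.53,0],
    [-0.16,0.53,0],
    [-0.16,0.53,0],
    [-0.16,0.53,0],
    [-0.16,0.53,0],
    [-0.16,0.53,0],
    [-0.16,0.53,0],
    [-0.16,0.53,0],
    [-0.16,0.53,0],
    [-0.16,0.53,0],
  ],
  delta_rot=[
    [0,0,0.01],
    [0,0,0.01],
    [0,0,0.01],
    [0,0,0.01],
    [0,0,0.01],
    [0,0,0.01],
    [0,0,0.01],
    [0,0,0.01],
    [0,0,0],
    [0,0,0],
  ],
)

```text
clock: 2.7
ee_pos: [0.4993, 0.2069, 0.3405]
eef_rot: [[0.974, 0.228, 0.001], [0.228, -0.974, -0.0], [0.001, 0.0, -1.0]]
ft_force: [0.5, -0.4, -0.2]
gripper_width: 1.0
grasp_force: 0.0
```

move_arm(
  dp=[
    [0,0,0],
    [0,0,0],
    [0,0,0],
  ],
  delta_rot=[
    [0,0,0],
    [0,0,0],
    [0,0,0],
  ],
)

```text
clock: 3.0
ee_pos: [0.5005, 0.2051, 0.3403]
eef_rot: [[0.974, 0.228, 0.0], [0.228, -0.974, -0.0], [0.0, 0.001, -1.0]]
ft_force: [0.0, 0.2, -0.2]
gripper_width: 0.997
grasp_force: 0.0
```

```bash
python3 - <<'E'
from rig import arm
from h import *
c=arm.capture("wrist");np.savez("w2.npz",**c);P=cloud(c)
cv2.imwrite("pics/w2.png",c["color"][:,:,::-1])
g=c["color"].astype(int)
near=(abs(P[...,0]-.60)<.13)&(abs(P[...,1]-.22)<.11)
z=P[...,2]
for n,m in dict(rim=(z>.014)&(z<.024),tray=(z>.008)&(z<.024),tins=(z>.041)&(z<.048)&(g.sum(-1)>150),dark=(z>.04)&(z<.056)&(g.max(-1)<70)).items():
    q=P[near&m]; print(n,len(q),rect(q[:,:2]) if len(q)>5 else '',np.median(q[:,2]).round(4) if len(q) else '')
E
```

```text
rim 876 (array([621.9, 223. ]), array([120. , 110.1]), 13.6) 0.0185
tray 1503 (array([621.9, 223. ]), array([120. , 110.1]), 13.6) 0.0171
tins 1721 (array([609.7, 219.9]), array([121.9,  42.4]), 12.9) 0.0446
dark 247 (array([540.9, 203.7]), array([41.3,  9.9]), 13.7) 0.0515
```

View pics/w2.png

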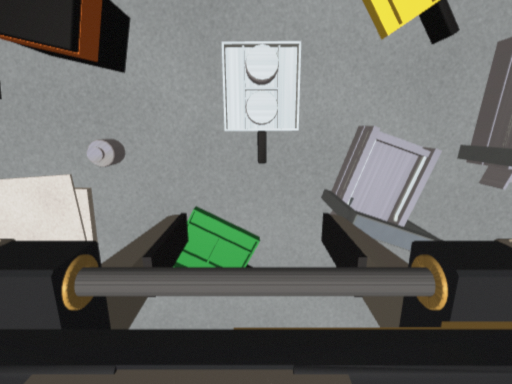

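The picture shows the silver tray square-on, its rim spanning (222-300, 42-130) and its handle at (262,147). The tray origin is about (621.9,223.0) mm with yaw 13.6°. The mid nest's bar, around (325-440, 195-240), is close to where the gripper body will be, so I'll measure that clearance.

```bash
python3 - <<'E'
from h import *
P=cloud(load("w2.npz"));z=P[...,2]
m=(abs(P[...,0]-.48)<.07)&(P[...,1]<.13)&(P[...,1]>-.06)
for lo,hi in((.03,.07),(.07,.12),(.12,.16)):
    q=P[m&(z>lo)&(z<hi)]
    if len(q)>5:print(lo,len(q),rect(q[:,:2]),q[np.argsort(q[:,1])[-3:]].round(4).tolist())
for t in(40,35):
    h=np.array([.972,.235,0]);l=np.array([.235,-.972,0]);u=np.array([0,0,1.]);a=np.radians(t)
    g=np.array([.6219,.223,0])-.086*h+.036*u; zt=np.sin(a)*h-np.cos(a)*u
    T=g-.069*zt; print(t,"TCP",T.round(4))
    xt=np.cos(a)*h+np.sin(a)*u
    for zz in(.10,.12,.144):
        for e in(-.0375,.0375):
            s=(zz-T[2]-e*xt[2])/np.cos(a); print(zz,e,(T-s*zt+e*xt+.0945*l).round(4),s.round(3))
E
```

```text
0.03 1495 (array([512.5,  25.1]), array([ 82.6, 130.8]), 5.5) [[0.4834, 0.0878, 0.0436], [0.4846, 0.0879, 0.0479], [0.4835, 0.088, 0.0548]]
0.07 311 (array([489.4,  22.2]), array([131.6,  18.1]), 89.6) [[0.4866, 0.0878, 0.1089], [0.4825, 0.0879, 0.0888], [0.4814, 0.088, 0.0857]]
0.12 1437 (array([482.7,  27. ]), array([122.1,  22.2]), 84.3) [[0.4882, 0.0875, 0.121], [0.4872, 0.0875, 0.1289], [0.4883, 0.0878, 0.1286]]
40 TCP [0.4952 0.1924 0.0889]
0.1 -0.0375 [0.4607 0.0868 0.1   ] 0.046
0.1 0.0375 [0.5559 0.1098 0.1   ] -0.017
0.12 -0.0375 [0.4444 0.0829 0.12  ] 0.072
0.12 0.0375 [0.5396 0.1059 0.12  ] 0.009
0.144 -0.0375 [0.4248 0.0781 0.144 ] 0.103
0.144 0.0375 [0.52   0.1011 0.144 ] 0.041
35 TCP [0.4998 0.1935 0.0925]
0.1 -0.0375 [0.4725 0.0896 0.1   ] 0.035
0.1 0.0375 [0.5615 0.1112 0.1   ] -0.017
0.12 -0.0375 [0.4588 0.0864 0.12  ] 0.06
0.12 0.0375 [0.5478 0.1079 0.12  ] 0.007
0.144 -0.0375 [0.4425 0.0824 0.144 ] 0.089
0.144 0.0375 [0.5315 0.1039 0.144 ] 0.037
```

The body would clear that bar by only about 2 mm if I grasped with the tool tilted here. So I'll grasp upright first, shift the tray 30 mm to +y, then regrasp tilted.

move_arm(
  dp=[
    [0.066,0,-0.45],
    [0.066,0,-0.45],
    [0.066,0,-0.45],
    [0.066,0,-0.45],
    [0.066,-0.006,-0.45],
    [0.066,-0.006,-0.4],
    [0.066,-0.006,-0.3],
    [0.066,-0.006,-0.19],
    [0,0,0],
    [0,0,0],
  ],
  delta_rot=[
    [0,0,0.01],
    [0,0,0],
    [0,0,0],
    [0,0,0],
    [0,0,0],
    [0,0,0],
    [0,0,0],
    [0,0,0],
    [0,0,0],
    [0,0,0],
  ],
)

```text
clock: 4.05
ee_pos: [0.5402, 0.2037, 0.105]
eef_rot: [[0.972, 0.236, -0.0], [0.236, -0.972, -0.0], [-0.0, 0.0, -1.0]]
ft_force: [0.5, 0.9, 0.0]
gripper_width: 1.005
grasp_force: 0.0
```

move_arm(
  dp=[
    [0,0,0],
    [0,0,0],
    [0,0,0],
    [0,0,0],
    [0,0,0],
    [0,0,0],
    [0,0,0],
    [0,0,0],
  ],
  delta_rot=[
    [0,0,0],
    [0,0,0],
    [0,0,0],
    [0,0,0],
    [0,0,0],
    [0,0,0],
    [0,0,0],
    [0,0,0],
  ],
  hand=-1,
  grip_force=60,
)

```text
clock: 4.85
ee_pos: [0.5398, 0.2047, 0.1047]
eef_rot: [[0.971, 0.238, -0.0], [0.238, -0.971, -0.0], [-0.0, 0.0, -1.0]]
ft_force: [0.1, -0.0, 0.4]
gripper_width: 0.323
grasp_force: 0.0
```

Still closing, so I'll wait, then lift, shift and set down.

move_arm(
  dp=[
    [0,0,0],
    [0,0,0],
    [0,0,0],
    [0,0,0],
    [0,0,0],
    [0,0,0],
  ],
  delta_rot=[
    [0,0,0],
    [0,0,0],
    [0,0,0],
    [0,0,0],
    [0,0,0],
    [0,0,0],
  ],
)

```text
clock: 5.45
ee_pos: [0.5398, 0.2046, 0.1047]
eef_rot: [[0.971, 0.238, 0.0], [0.238, -0.971, -0.0], [0.0, 0.0, -1.0]]
ft_force: [0.5, -0.9, -0.2]
gripper_width: 0.126
grasp_force: 60.0
```

move_arm(
  dp=[
    [0,0,0.06],
    [0,0,0.08],
    [0,0.05,0],
    [0,0.1,0],
    [0,0.15,0],
    [0,0.1,0],
    [0,0.05,0],
    [0,0,0],
    [0,0,0],
    [0,0,0],
  ],
  delta_rot=[
    [0,0,0],
    [0,0,0],
    [0,0,0],
    [0,0,0],
    [0,0,0],
    [0,0,0],
    [0,0,0],
    [0,0,0],
    [0,0,0],
    [0,0,0],
  ],
)

```text
clock: 6.45
ee_pos: [0.5398, 0.2382, 0.1151]
eef_rot: [[0.971, 0.237, -0.0], [0.237, -0.971, -0.0], [-0.0, 0.0, -1.0]]
ft_force: [0.1, 0.2, -3.2]
gripper_width: 0.125
grasp_force: 60.0
```

move_arm(
  dp=[
    [0,0,-0.05],
    [0,0,-0.05],
    [0,0,-0.04],
    [0,0,0],
  ],
  delta_rot=[
    [0,0,0],
    [0,0,0],
    [0,0,0],
    [0,0,0],
  ],
)

```text
clock: 6.85
ee_pos: [0.5399, 0.2383, 0.1047]
eef_rot: [[0.971, 0.237, 0.0], [0.237, -0.971, -0.0], [0.0, 0.0, -1.0]]
ft_force: [-0.5, 0.5, -3.0]
gripper_width: 0.127
grasp_force: 60.0
```

move_arm(
  dp=[
    [0,0,0],
    [0,0,0],
    [0,0,0],
    [0,0,0],
    [0,0,0],
    [0,0,0],
    [0,0,0.2],
    [0,0,0.3],
    [0,0,0.3],
    [0,0,0],
  ],
  delta_rot=[
    [0,0,0],
    [0,0,0],
    [0,0,0],
    [0,0,0],
    [0,0,0],
    [0,0,0],
    [0,0,0],
    [0,0,0],
    [0,0,0],
    [0,0,0],
  ],
  hand=0.1,
)

```text
clock: 7.85
ee_pos: [0.5423, 0.239, 0.1694]
eef_rot: [[0.971, 0.238, 0.008], [0.238, -0.971, 0.002], [0.008, 0.0, -1.0]]
ft_force: [0.2, -1.1, -0.3]
gripper_width: 0.55
grasp_force: 0.0
```

move_arm(
  dp=[
    [-0.204,-0.05,-0.1],
    [-0.204,-0.05,-0.1],
    [-0.204,-0.05,-0.1],
    [-0.204,-0.05,-0.1],
    [-0.204,-0.05,-0.1],
    [0,0,0],
    [0,0,0],
  ],
  delta_rot=[
    [0.042,-0.173,0],
    [0.042,-0.173,0],
    [0.042,-0.173,0],
    [0.042,-0.173,0],
    [0.042,-0.173,0],
    [0,0,0],
    [0,0,0],
  ],
)

```text
clock: 8.55
ee_pos: [0.463, 0.2191, 0.1295]
eef_rot: [[0.746, 0.237, 0.622], [0.183, -0.971, 0.152], [0.641, 0.001, -0.768]]
ft_force: [0.7, 0.5, 0.4]
gripper_width: 0.552
grasp_force: 0.0
```

```bash
python3 - <<'E'
from rig import arm
from h import *
c=arm.capture("wrist");np.savez("w3.npz",**c);P=cloud(c);s=arm.sense();print(s["ee_pos"],s["q"])
g=c["color"].astype(int);z=P[...,2]
near=(abs(P[...,0]-.60)<.13)&(abs(P[...,1]-.25)<.11)
for n,m in dict(rim=(z>.014)&(z<.024),dark=(z>.042)&(z<.056)&(g.max(-1)<70)).items():
    q=P[near&m]; print(n,len(q),rect(q[:,:2]) if len(q)>5 else '')
o=np.hstack([c["color"],])
cv2.imwrite("pics/w3.png",o[:,:,::-1])
E
```

```text
[0.46481777 0.21936909 0.1310908 ] [ 0.19119786 -0.04217847  2.3188728   0.18137809  0.16997051  1.35437576]
rim 1917 (array([599.8, 252.4]), array([166.4, 110.6]), 13.6)
dark 848 (array([540.7, 237.8]), array([45. , 11.2]), 14.3)
```

View pics/w3.png

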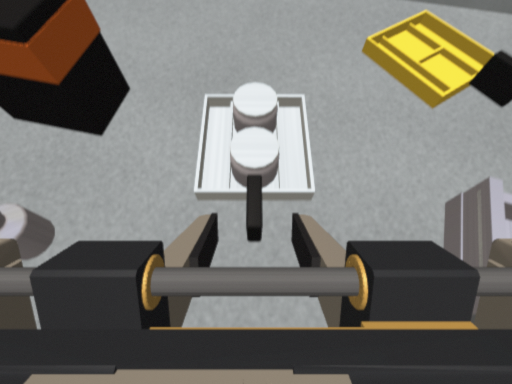

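The picture shows the tray, tins upright, with the handle centred between the fingers at (254,207). Joint 5 sits at its 0.17 limit, so starting the insertion tilted this close to the base isn't feasible. I'll insert upright to about x = 30 mm, then regrasp tilted for the last push.

move_arm(
  dp=[
    [0.196,0.049,0.1],
    [0.196,0.049,0.1],
    [0.196,0.049,0.1],
    [0.196,0.049,0.1],
    [0.196,0.049,0.1],
    [0,0,0],
    [0,0,0],
  ],
  delta_rot=[
    [-0.042,0.173,0],
    [-0.042,0.173,0],
    [-0.042,0.173,0],
    [-0.042,0.173,0],
    [-0.042,0.173,0],
    [0,0,0],
    [0,0,0],
  ],
)

```text
clock: 9.3
ee_pos: [0.5388, 0.2378, 0.1677]
eef_rot: [[0.971, 0.237, 0.001], [0.237, -0.971, 0.001], [0.001, -0.0, -1.0]]
ft_force: [0.4, 0.3, -0.3]
gripper_width: 0.552
grasp_force: 0.0
```

move_arm(
  dp=[
    [0,0,-0.25],
    [0,0,-0.3],
    [0,0,-0.2],
    [0,0,-0.086],
    [0,0,0],
  ],
  delta_rot=[
    [0,0,0],
    [0,0,0],
    [0,0,0],
    [0,0,0],
    [0,0,0],
  ],
)

```text
clock: 9.8
ee_pos: [0.5359, 0.2374, 0.1039]
eef_rot: [[0.971, 0.238, -0.005], [0.238, -0.971, -0.0], [-0.005, -0.001, -1.0]]
ft_force: [0.1, -0.5, 0.1]
gripper_width: 0.55
grasp_force: 0.0
```

move_arm(
  dp=[
    [0,0,0],
    [0,0,0],
    [0,0,0],
    [0,0,0],
    [0,0,0],
    [0,0,0],
    [0,0,0],
    [0,0,0],
    [0,0,0],
  ],
  delta_rot=[
    [0,0,0],
    [0,0,0],
    [0,0,0],
    [0,0,0],
    [0,0,0],
    [0,0,0],
    [0,0,0],
    [0,0,0],
    [0,0,0],
  ],
  hand=-1,
  grip_force=60,
)

```text
clock: 10.7
ee_pos: [0.5371, 0.2376, 0.105]
eef_rot: [[0.971, 0.238, -0.003], [0.238, -0.971, -0.0], [-0.003, -0.001, -1.0]]
ft_force: [-0.1, -1.0, 2.8]
gripper_width: 0.128
grasp_force: 60.0
```

move_arm(
  dp=[
    [0,0,0.1],
    [0,0,0.2],
    [0,0,0.35],
    [0,0,0.4],
    [0,0,0.4],
    [0,0,0.4],
    [0,0,0.35],
    [0,0,0.25],
    [0,0,0.15],
    [0,0,0.07],
  ],
  delta_rot=[
    [0,0,0],
    [0,0,0],
    [0,0,0],
    [0,0,0],
    [0,0,0],
    [0,0,0],
    [0,0,0],
    [0,0,0],
    [0,0,0],
    [0,0,0],
  ],
)

```text
clock: 11.7
ee_pos: [0.5371, 0.2377, 0.3065]
eef_rot: [[0.971, 0.238, -0.002], [0.238, -0.971, 0.0], [-0.002, -0.001, -1.0]]
ft_force: [0.3, -0.4, -3.5]
gripper_width: 0.122
grasp_force: 60.0
```

move_arm(
  dp=[
    [-0.02,-0.08,0],
    [-0.04,-0.16,0],
    [-0.06,-0.24,0],
    [-0.08,-0.32,0],
    [-0.1,-0.4,0],
    [-0.1,-0.4,0],
    [-0.1,-0.4,0],
    [-0.1,-0.4,0],
    [-0.1,-0.4,0],
    [-0.1,-0.4,0],
  ],
  delta_rot=[
    [0,0,-0.01],
    [0,0,-0.01],
    [0,0,-0.01],
    [0,0,-0.01],
    [0,0,-0.01],
    [0,0,-0.01],
    [0,0,-0.01],
    [0,0,-0.01],
    [0,0,-0.01],
    [0,0,-0.01],
  ],
)

```text
clock: 12.7
ee_pos: [0.4754, -0.004, 0.3036]
eef_rot: [[0.987, 0.159, -0.006], [0.159, -0.987, 0.0], [-0.006, -0.001, -1.0]]
ft_force: [0.2, -0.8, -3.0]
gripper_width: 0.126
grasp_force: 60.0
```

move_arm(
  dp=[
    [-0.1,-0.4,0],
    [-0.1,-0.4,0],
    [-0.1,-0.4,0],
    [-0.1,-0.4,0],
    [-0.1,-0.4,0],
    [-0.08,-0.32,0],
    [-0.06,-0.24,0],
    [-0.04,-0.16,0],
    [-0.02,-0.08,0],
    [0,0,0],
  ],
  delta_rot=[
    [0,0,0],
    [0,0,0],
    [0,0,0],
    [0,0,0],
    [0,0,0],
    [0,0,0],
    [0,0,0],
    [0,0,0],
    [0,0,0],
    [0,0,0],
  ],
)

```text
clock: 13.7
ee_pos: [0.424, -0.2126, 0.3045]
eef_rot: [[0.987, 0.16, -0.005], [0.16, -0.987, 0.001], [-0.004, -0.002, -1.0]]
ft_force: [-0.5, 0.3, -3.5]
gripper_width: 0.13
grasp_force: 60.0
```

move_arm(
  dp=[
    [-0.02,-0.03,-0.1],
    [-0.02,-0.03,-0.25],
    [-0.02,-0.03,-0.35],
    [-0.02,-0.03,-0.4],
    [-0.015,-0.013,-0.4],
    [0,0,-0.3],
    [0,0,-0.2],
    [0,0,-0.1],
    [0,0,0],
    [0,0,0],
  ],
  delta_rot=[
    [0,0,0],
    [0,0,0],
    [0,0,0],
    [0,0,0],
    [0,0,0],
    [0,0,0],
    [0,0,0],
    [0,0,0],
    [0,0,0],
    [0,0,0],
  ],
)

```text
clock: 14.7
ee_pos: [0.4178, -0.2224, 0.1481]
eef_rot: [[0.987, 0.161, -0.003], [0.161, -0.987, -0.0], [-0.003, -0.0, -1.0]]
ft_force: [1.2, 0.1, -2.8]
gripper_width: 0.128
grasp_force: 60.0
```

```bash
cat > m.py <<'E'
from rig import arm
from h import *
import sys
M=np.array([.6015,-.1929]);a=np.radians(9.15);H=np.array([np.cos(a),np.sin(a)]);L=np.array([-H[1],H[0]])
s=arm.sense();T=np.array(s["ee_pos"]);print("tcp nest",((T[:2]-M)@H).round(4),((T[:2]-M)@L).round(4),T[2].round(4))
def measure(cam,save=None):
    c=arm.capture(cam);P=cloud(c);N=P.copy();N[...,0]=(P[...,:2]-M)@H;N[...,1]=(P[...,:2]-M)@L
    if save: cv2.imwrite(save,c["color"][:,:,::-1])
    return c,N
E
python3 - <<'E'
from m import *
for cam in("wrist","top"):
    c,N=measure(cam,f"pics/{cam}4.png");x,y,z=N[...,0],N[...,1],N[...,2];g=c["color"].astype(int)
    def rep(n,m):
        q=N[m&np.isfinite(z)]
        if len(q)>5: print(cam,n,len(q),rect(q[:,:2]),"z",np.percentile(q[:,2],[5,50,95]).round(4), "y ext",np.percentile(q[:,1],[.5,99.5]).round(4))
    b=(abs(y)<.075)
    rep("tray rim",b&(x>-.17)&(x<-.035)&(z>.048)&(z<.075))
    rep("tins",b&(x>-.17)&(x<-.035)&(z>.078)&(z<.1)&(g.min(-1)>80))
    rep("bar",(abs(y)<.12)&(x>-.02)&(x<.05)&(z>.18)&(z<.2))
    rep("cheek tops",(abs(y)<.1)&(x>.04)&(x<.18)&(z>.064)&(z<.076))
    rep("nose rim",b&(x>-.055)&(x<-.035)&(z>.045)&(z<.075))
    rep("rear rim",b&(x>-.162)&(x<-.15)&(z>.045)&(z<.075))
E
```

```text
tcp nest -0.1861 0.0001 0.1481
wrist tray rim 8140 (array([-104.2,   -0.2]), array([114.5, 110.7]), 0.3) z [0.0498 0.0572 0.063 ] y ext [-0.0552  0.0547]
wrist tins 10555 (array([-112. ,   -0.4]), array([99. , 43.3]), 0.1) z [0.0865 0.0877 0.0888] y ext [-0.0208  0.0202]
wrist nose rim 1435 (array([-50.4,  -0.1]), array([  9.4, 110.1]), 0.1) z [0.0452 0.0461 0.0599] y ext [-0.0544  0.0543]
wrist rear rim 2547 (array([-155.7,   -0.5]), array([110.7,  11.4]), 90.0) z [0.0454 0.055  0.0627] y ext [-0.0546  0.054 ]
top tray rim 360 (array([-97.4,   2.5]), array([110.6, 120.1]), 89.8) z [0.0483 0.0549 0.0658] y ext [-0.0523  0.0578]
top tins 269 (array([-97.1,   3.2]), array([98.5, 43.7]), 0.3) z [0.083  0.0879 0.0914] y ext [-0.0183  0.0247]
top bar 620 (array([16.3,  2.9]), array([175.8,  30.5]), 89.9) z [0.1837 0.1873 0.1906] y ext [-0.0831  0.0897]
top cheek tops 334 (array([112.5,   2.5]), array([141.3, 128.6]), 89.7) z [0.0652 0.0691 0.0727] y ext [-0.0672  0.0729]
top nose rim 131 (array([-46.1,   2.9]), array([ 17.6, 109.4]), 0.0) z [0.0452 0.0504 0.0644] y ext [-0.0516  0.0576]
top rear rim 29 (array([-153.7,   34.3]), array([ 7., 45.]), 0.3) z [0.046  0.0538 0.0639] y ext [0.0124 0.0568]
```

View pics/wrist4.png

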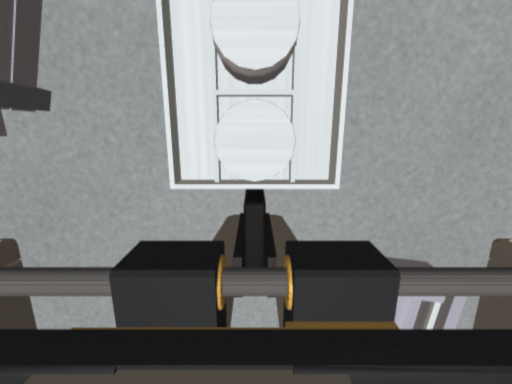

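The picture shows the tray held straight at (255,100) with both tins seated. Tray and nest agree to under 0.5 mm laterally in the top view. I'll lower to deck height and advance.

move_arm(
  dp=[
    [0,0,-0.05],
    [0,0,-0.05],
    [0,0,-0.035],
    [0.05,0.008,0],
    [0.099,0.016,0],
    [0.099,0.016,0],
    [0.099,0.016,0],
    [0.099,0.016,0],
    [0.099,0.016,0],
    [0,0,0],
  ],
  delta_rot=[
    [0,0,0],
    [0,0,0],
    [0,0,0],
    [0,0,0],
    [0,0,0],
    [0,0,0],
    [0,0,0],
    [0,0,0],
    [0,0,0],
    [0,0,0],
  ],
)

```text
clock: 15.8
ee_pos: [0.4592, -0.2157, 0.1375]
eef_rot: [[0.987, 0.161, -0.003], [0.161, -0.987, -0.0], [-0.003, -0.0, -1.0]]
ft_force: [-1.4, -0.3, -2.6]
gripper_width: 0.128
grasp_force: 60.0
```

move_arm(
  dp=[
    [0.05,0.008,0],
    [0.075,0.012,0],
    [0.075,0.012,0],
    [0.075,0.012,0],
    [0.075,0.012,0],
    [0.05,0.008,0],
    [0,0,0],
  ],
  delta_rot=[
    [0,0,0],
    [0,0,0],
    [0,0,0],
    [0,0,0],
    [0,0,0],
    [0,0,0],
    [0,0,0],
  ],
)

```text
clock: 16.5
ee_pos: [0.489, -0.2109, 0.1375]
eef_rot: [[0.987, 0.161, -0.003], [0.161, -0.987, 0.0], [-0.003, -0.001, -1.0]]
ft_force: [1.1, 0.2, -1.8]
gripper_width: 0.125
grasp_force: 60.0
```

```bash
cat > chk.py <<'E'
from m import *
c,N=measure("top");x,y,z=N[...,0],N[...,1]-.0027,N[...,2];g=c["color"].astype(int)
def rep(n,m):
    q=N[m&np.isfinite(z)]
    if len(q)>5: print(n,len(q),rect(q[:,:2]-np.array([.0013,.0027])),"z",np.percentile(q[:,2],[5,50,95]).round(4))
rep("tins",(abs(y)<.03)&(x>-.1)&(x<.16)&(z>.068)&(z<.085)&(g.min(-1)>80))
rep("black",(abs(y)<.012)&(x>-.1)&(x<.0)&(z>.068)&(z<.09)&(g.max(-1)<60))
rep("rim",(abs(y)<.06)&(x>-.1)&(x<-.01)&(z>.04)&(z<.06))
print(s["ft_force"],s["grasp_force"],s["q"])
E
python3 chk.py
```

```text
tcp nest -0.114 0.0002 0.1375
tins 143 (array([-26.8,   1.7]), array([39.8, 71.3]), 88.4) z [0.0723 0.0771 0.081 ]
rim 87 (array([-47.9,   1. ]), array([ 72.6, 108.5]), 0.0) z [0.041  0.0454 0.0554]
[ 1.12383897  0.17046081 -1.8388092 ] 59.99914348125458 [-6.33594057e-01  2.45294436e-01  1.84863868e+00 -1.76935775e-03
  1.05006911e+00  7.76528816e-01]
```

move_arm(
  dp=[
    [0.05,0.008,0],
    [0.079,0.013,0],
    [0.079,0.013,0],
    [0.079,0.013,0],
    [0.079,0.013,0],
    [0.05,0.008,0],
    [0,0,0],
  ],
  delta_rot=[
    [0,0,0],
    [0,0,0],
    [0,0,0],
    [0,0,0],
    [0,0,0],
    [0,0,0],
    [0,0,0],
  ],
)

```text
clock: 17.25
ee_pos: [0.5201, -0.2057, 0.1375]
eef_rot: [[0.987, 0.161, -0.003], [0.161, -0.987, 0.0], [-0.003, -0.001, -1.0]]
ft_force: [1.3, 0.6, -2.0]
gripper_width: 0.123
grasp_force: 60.0
```

move_arm(
  dp=[
    [0.05,0.008,0],
    [0.079,0.013,0],
    [0.079,0.013,0],
    [0.079,0.013,0],
    [0.05,0.008,0],
    [0,0,0],
  ],
  delta_rot=[
    [0,0,0],
    [0,0,0],
    [0,0,0],
    [0,0,0],
    [0,0,0],
    [0,0,0],
  ],
)

```text
clock: 17.85
ee_pos: [0.5454, -0.2016, 0.1375]
eef_rot: [[0.987, 0.161, -0.003], [0.161, -0.987, 0.0], [-0.003, -0.001, -1.0]]
ft_force: [0.9, -0.0, -2.0]
gripper_width: 0.125
grasp_force: 60.0
```

move_arm(
  dp=[
    [0,0,-0.02],
    [0,0,-0.015],
    [0,0,0],
  ],
  delta_rot=[
    [0,0,0],
    [0,0,0],
    [0,0,0],
  ],
)

```text
clock: 18.15
ee_pos: [0.5449, -0.2018, 0.1351]
eef_rot: [[0.987, 0.16, -0.003], [0.16, -0.987, 0.0], [-0.003, -0.001, -1.0]]
ft_force: [0.7, 1.1, -0.8]
gripper_width: 0.125
grasp_force: 60.0
```

move_arm(
  dp=[
    [0,0,0],
    [0,0,0],
    [0,0,0],
    [0,0,0],
    [0,0,0],
    [0,0,0.2],
    [0,0,0.3],
    [0,0,0.3],
    [0,0,0.03],
    [0,0,0],
  ],
  delta_rot=[
    [0,0,0],
    [0,0,0],
    [0,0,0],
    [0,0,0],
    [0,0,0],
    [0,0,0],
    [0,0,0],
    [0,0,0],
    [0,0,0],
    [0,0,0],
  ],
  hand=0,
)

```text
clock: 19.15
ee_pos: [0.5451, -0.202, 0.198]
eef_rot: [[0.987, 0.161, -0.002], [0.161, -0.987, -0.001], [-0.002, 0.001, -1.0]]
ft_force: [0.9, 0.2, -1.0]
gripper_width: 0.499
grasp_force: 0.0
```

```bash
python3 chk.py
```

```text
tcp nest -0.0571 -0.0 0.198
tins 126 (array([40.4, 12.4]), array([40.9, 83.6]), 57.0) z [0.0696 0.0745 0.0784]
[ 0.90556709  0.18408068 -0.9790174 ] 0.0 [-0.56185007  0.27571744  1.67563081 -0.00201022  1.19150911  0.84835039]
```

move_arm(
  dp=[
    [-0.11,-0.018,-0.087],
    [-0.11,-0.018,-0.087],
    [-0.11,-0.018,-0.087],
    [-0.11,-0.018,-0.087],
    [-0.11,-0.018,-0.087],
    [0,0,0],
    [0,0,0],
  ],
  delta_rot=[
    [0.027,-0.167,0],
    [0.027,-0.167,0],
    [0.027,-0.167,0],
    [0.027,-0.167,0],
    [0.027,-0.167,0],
    [0,0,0],
    [0,0,0],
  ],
)

```text
clock: 19.9
ee_pos: [0.5038, -0.2078, 0.164]
eef_rot: [[0.791, 0.161, 0.59], [0.126, -0.987, 0.1], [0.599, -0.004, -0.801]]
ft_force: [-0.6, 0.2, 0.0]
gripper_width: 0.501
grasp_force: 0.0
```

```bash
python3 - <<'E'
from m import *
print(s["q"][4]);c,N=measure("wrist","pics/w5.png")
x,y,z=N[...,0],N[...,1],N[...,2];g=c["color"].astype(int)
def rep(n,m):
    q=N[m&np.isfinite(z)]
    if len(q)>5: print(n,len(q),rect(q[:,:2]),"z",np.percentile(q[:,2],[5,50,95]).round(4))
rep("black",(abs(y)<.02)&(x>-.1)&(x<-.02)&(z>.045)&(z<.09)&(g.max(-1)<70))
rep("blacktop",(abs(y)<.02)&(x>-.1)&(x<-.02)&(z>.076)&(z<.09)&(g.max(-1)<70))
E
```

```text
tcp nest -0.0989 0.0008 0.164
0.7762204639386724
black 852 (array([-46.5,  -0.6]), array([11.2, 50.7]), 89.5) z [0.0808 0.082  0.083 ]
blacktop 851 (array([-51.6,  -0.8]), array([40.4, 11.1]), 0.5) z [0.0808 0.082  0.083 ]
```

View pics/w5.png

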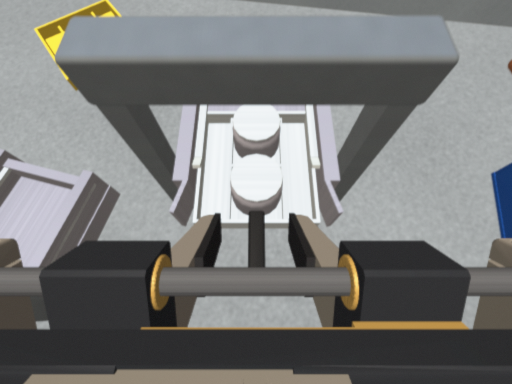

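The picture shows the tray flat in the guides with its tins upright. The handle at (256,240) lies between the fingers, which pass clear of the bar. I'll lower and grip.

move_arm(
  dp=[
    [0.002,-0.016,-0.15],
    [0,0,-0.2],
    [0,0,-0.15],
    [0,0,-0.07],
    [0,0,0],
  ],
  delta_rot=[
    [0,0,0],
    [0,0,0],
    [0,0,0],
    [0,0,0],
    [0,0,0],
  ],
)

```text
clock: 20.45
ee_pos: [0.5052, -0.2089, 0.1221]
eef_rot: [[0.789, 0.164, 0.592], [0.13, -0.986, 0.1], [0.601, -0.002, -0.799]]
ft_force: [-1.0, 0.5, -0.0]
gripper_width: 0.499
grasp_force: 0.0
```

move_arm(
  dp=[
    [0,0,0],
    [0,0,0],
    [0,0,0],
    [0,0,0],
    [0,0,0],
    [0,0,0],
    [0,0,0],
    [0,0,0],
  ],
  delta_rot=[
    [0,0,0],
    [0,0,0],
    [0,0,0],
    [0,0,0],
    [0,0,0],
    [0,0,0],
    [0,0,0],
    [0,0,0],
  ],
  hand=-1,
  grip_force=40,
)

```text
clock: 21.25
ee_pos: [0.5046, -0.2092, 0.1223]
eef_rot: [[0.788, 0.163, 0.594], [0.129, -0.987, 0.099], [0.602, -0.002, -0.799]]
ft_force: [-1.9, 0.6, 1.9]
gripper_width: 0.13
grasp_force: 40.0
```

move_arm(
  dp=[
    [0.05,0.008,0],
    [0.079,0.013,0],
    [0.079,0.013,0],
    [0.079,0.013,0],
    [0.079,0.013,0],
    [0.079,0.013,0],
    [0.079,0.013,0],
    [0.079,0.013,0],
    [0.05,0.008,0],
    [0,0,0],
  ],
  delta_rot=[
    [0,0,0],
    [0,0,0],
    [0,0,0],
    [0,0,0],
    [0,0,0],
    [0,0,0],
    [0,0,0],
    [0,0,0],
    [0,0,0],
    [0,0,0],
  ],
)

```text
clock: 22.25
ee_pos: [0.5543, -0.2011, 0.1224]
eef_rot: [[0.788, 0.163, 0.594], [0.129, -0.987, 0.099], [0.602, -0.002, -0.798]]
ft_force: [1.7, -0.5, 2.0]
gripper_width: 0.122
grasp_force: 40.0
```

move_arm(
  dp=[
    [0.039,0.006,0],
    [0.039,0.006,0],
    [0.039,0.006,0],
    [0.039,0.006,0],
    [0,0,0],
    [0,0,0],
  ],
  delta_rot=[
    [0,0,0],
    [0,0,0],
    [0,0,0],
    [0,0,0],
    [0,0,0],
    [0,0,0],
  ],
)

```text
clock: 22.85
ee_pos: [0.5655, -0.1995, 0.1223]
eef_rot: [[0.788, 0.162, 0.594], [0.128, -0.987, 0.099], [0.602, -0.002, -0.798]]
ft_force: [1.8, -0.4, 1.3]
gripper_width: 0.131
grasp_force: 40.0
```

move_arm(
  dp=[
    [0.013,0.002,0],
    [0.013,0.002,0],
    [0,0,0],
  ],
  delta_rot=[
    [0,0,0],
    [0,0,0],
    [0,0,0],
  ],
)

```text
clock: 23.15
ee_pos: [0.5672, -0.1992, 0.1224]
eef_rot: [[0.788, 0.163, 0.594], [0.129, -0.987, 0.099], [0.602, -0.002, -0.799]]
ft_force: [-2.7, -1.3, 4.5]
gripper_width: 0.122
grasp_force: 40.0
```

move_arm(
  dp=[
    [0.013,0.002,0],
    [0,0,0],
  ],
  delta_rot=[
    [0,0,0],
    [0,0,0],
  ],
)

```text
clock: 23.35
ee_pos: [0.5681, -0.1991, 0.1224]
eef_rot: [[0.788, 0.163, 0.594], [0.129, -0.987, 0.099], [0.602, -0.002, -0.799]]
ft_force: [-3.6, -0.7, 6.4]
gripper_width: 0.125
grasp_force: 40.0
```

move_arm(
  dp=[
    [0.013,0.002,0],
    [0,0,0],
  ],
  delta_rot=[
    [0,0,0],
    [0,0,0],
  ],
)

```text
clock: 23.55
ee_pos: [0.5691, -0.1989, 0.1224]
eef_rot: [[0.788, 0.163, 0.594], [0.129, -0.987, 0.099], [0.602, -0.002, -0.799]]
ft_force: [-4.1, -1.1, 5.2]
gripper_width: 0.127
grasp_force: 40.0
```

```bash
python3 - <<'E'
from m import *
print(s["ft_force"])
for cam in("top","wrist"):
    c,N=measure(cam,f"pics/{cam}6.png");x,y,z=N[...,0],N[...,1],N[...,2]
    if cam=="top": x=x-.0013;y=y-.0027
    g=c["color"].astype(int);m=(abs(y)<.03)&(x>.03)&(x<.16)&(z>.069)&(z<.082)&(g.min(-1)>80)
    q=np.c_[x[m],y[m]]; print(cam,len(q),rect(q),np.percentile(q[:,0],99.5))
    if cam=="wrist":o=c["color"][:,:,::-1]
o2=cv2.imread("pics/top6.png")[100:200,270:370]
o2=cv2.resize(o2,(288,288),interpolation=cv2.INTER_CUBIC);z=np.zeros((384,800,3),np.uint8);z[:,:512]=o;z[:288,512:]=o2
cv2.imwrite("pics/c6.png",z)
E
```

```text
tcp nest -0.033 -0.0008 0.1224
[-4.10021204 -1.13791131  5.20493085]
top 276 (array([95.3, -0.1]), array([41. , 98.1]), 89.9) 0.14288288191200016
wrist 15 (array([33.6, -1.3]), array([11. ,  0.6]), 88.4) 0.033903286717995626
```

View pics/c6.png

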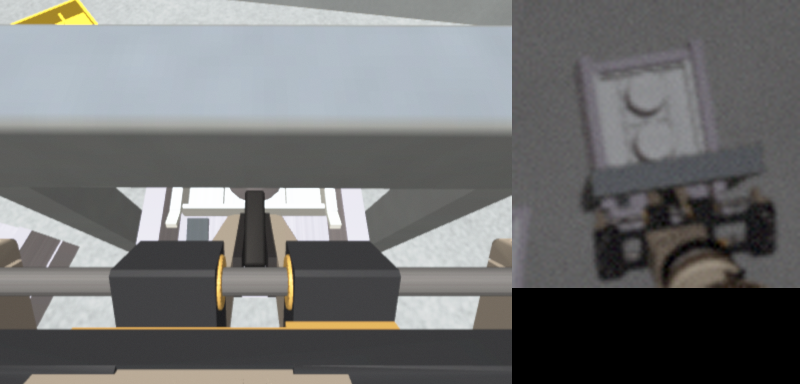

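The picture shows the tray against the back under the bar. The catch at (198,230) lies on the mouth side of the front wall, which is at row 210. I'll push once more to confirm the stop.

move_arm(
  dp=[
    [0.013,0.002,0],
    [0.013,0.002,0],
    [0,0,0],
  ],
  delta_rot=[
    [0,0,0],
    [0,0,0],
    [0,0,0],
  ],
)

```text
clock: 23.95
ee_pos: [0.5699, -0.1988, 0.1224]
eef_rot: [[0.789, 0.164, 0.592], [0.13, -0.987, 0.1], [0.601, -0.002, -0.8]]
ft_force: [-24.4, -0.7, 18.7]
gripper_width: 0.128
grasp_force: 40.0
```

```bash
python3 - <<'E'
from m import *
c,N=measure("wrist");P=N[205:260,175:225]
x,y,z=P[...,0],P[...,1],P[...,2]
m=(y>.036)&(y<.048)
for a in np.arange(-.005,.045,.004):
    k=m&(x>=a)&(x<a+.004); k2=(y<.031)&(y>.02)&(x>=a)&(x<a+.004)
    print(round(a,3),k.sum(),np.median(z[k]).round(4) if k.any() else '',' deck',np.median(z[k2]).round(4) if k2.any() else '')
E
```

```text
tcp nest -0.0321 -0.0008 0.1224
-0.005 0   deck 
-0.001 0   deck 0.0924
0.003 0   deck 
0.007 0   deck 
0.011 0   deck 
0.015 84 0.0338  deck 0.0301
0.019 90 0.0346  deck 0.0294
0.023 90 0.0357  deck 0.0301
0.027 88 0.0365  deck 0.0301
0.031 101 0.0363  deck 0.0305
0.035 109 0.0444  deck 0.0432
0.039 0   deck 
0.043 0   deck
```

The stop contact is firm at 24 N, and the catch tongue measures up (tip about 36.5 mm) in front of the tray wall. I'll relax, release and retreat along the tool axis.

move_arm(
  dp=[
    [-0.013,-0.002,0],
    [-0.007,-0.001,0],
    [0,0,0],
  ],
  delta_rot=[
    [0,0,0],
    [0,0,0],
    [0,0,0],
  ],
)

```text
clock: 24.3
ee_pos: [0.5696, -0.1988, 0.1223]
eef_rot: [[0.788, 0.163, 0.594], [0.129, -0.987, 0.099], [0.602, -0.002, -0.799]]
ft_force: [-4.9, -1.2, 6.4]
gripper_width: 0.124
grasp_force: 40.0
```

move_arm(
  dp=[
    [0,0,0],
    [0,0,0],
    [0,0,0],
    [0,0,0],
    [0,0,0],
    [0,0,0],
    [0,0,0],
  ],
  delta_rot=[
    [0,0,0],
    [0,0,0],
    [0,0,0],
    [0,0,0],
    [0,0,0],
    [0,0,0],
    [0,0,0],
  ],
  hand=-0.1,
)

```text
clock: 25.0
ee_pos: [0.5696, -0.1986, 0.1222]
eef_rot: [[0.788, 0.163, 0.593], [0.129, -0.987, 0.099], [0.602, -0.002, -0.799]]
ft_force: [0.2, -0.4, 0.3]
gripper_width: 0.447
grasp_force: 0.0
```

move_arm(
  dp=[
    [-0.09,-0.015,0.12],
    [-0.18,-0.03,0.24],
    [-0.18,-0.03,0.24],
    [-0.18,-0.03,0.24],
    [-0.18,-0.03,0.24],
    [-0.18,-0.03,0.24],
    [0,0,0],
    [0,0,0],
  ],
  delta_rot=[
    [0,0,0],
    [0,0,0],
    [0,0,0],
    [0,0,0],
    [0,0,0],
    [0,0,0],
    [0,0,0],
    [0,0,0],
  ],
)

```text
clock: 25.8
ee_pos: [0.4955, -0.2112, 0.2212]
eef_rot: [[0.788, 0.162, 0.594], [0.129, -0.987, 0.099], [0.602, -0.001, -0.798]]
ft_force: [0.4, 0.1, -0.9]
gripper_width: 0.452
grasp_force: 0.0
```

```bash
python3 - <<'E'
from m import *
print(s["ft_force"],s["q"][4])
c,N=measure("wrist","pics/w7.png");x,y,z=N[...,0],N[...,1],N[...,2];g=c["color"].astype(int)
def rep(n,m):
    q=N[m&np.isfinite(z)]
    if len(q)>5: print(n,len(q),rect(q[:,:2]),"z",np.percentile(q[:,2],[5,50,95]).round(4))
rep("handle",(abs(y)<.02)&(x>-.03)&(x<.04)&(z>.076)&(z<.09)&(g.max(-1)<80))
rep("catch",(y>.036)&(y<.048)&(x>.024)&(x<.031)&(z<.045))
rep("frontwall",(abs(y)<.05)&(x>.03)&(x<.044)&(z>.045)&(z<.053))
c,N=measure("top");x,y,z=N[...,0]-.0013,N[...,1]-.0027,N[...,2]
N=np.stack([x,y,z],-1)
rep("tins",(abs(y)<.03)&(x>.03)&(x<.16)&(z>.069)&(z<.082))
rep("nose",(abs(y)<.04)&(x>.14)&(x<.17)&(z>.045)&(z<.056))
E
```

```text
tcp nest -0.1076 -0.0012 0.2212
[ 0.35002523  0.06437762 -0.9148952 ] 0.8851737334349445
handle 436 (array([11.4, -1.2]), array([43.3, 11.6]), 0.4) z [0.0801 0.0819 0.083 ]
catch 56 (array([27.3, 42.4]), array([11.3,  6.4]), 88.6) z [0.0347 0.0362 0.0376]
frontwall 284 (array([36.5, -0.4]), array([ 3.5, 99.1]), 0.3) z [0.0454 0.0486 0.0499]
tins 273 (array([95.4,  0.6]), array([41.5, 97.1]), 89.6) z [0.0708 0.0745 0.0783]
nose 50 (array([157.1,   0.7]), array([13.9, 78.1]), 5.9) z [0.0455 0.0489 0.0553]
```

View pics/w7.png

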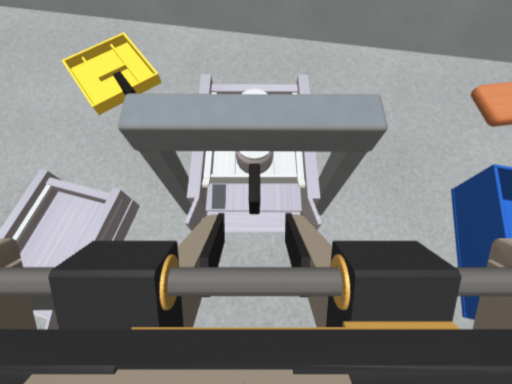

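The picture shows the tray home behind the raised catch at (219,196), the tins seated, and the gripper clear of everything. Handing in.

```bash
python3 -c "
from rig import arm
print(arm.finish_job())"
```

```text
the job is handed in; nothing more can be done
None
```

The tray is fully home in the large nest with the catch measured back up behind it and both tins upright; I released it, backed the gripper clear and handed the job in at about 26 s (no verdict was returned).

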